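Pop a pipe sleeve out of the counter dispenser and stop it on the chute

ROBOT

A 6-joint arm with a two-finger parallel gripper is mounted at the origin on the work surface. World frame = base frame: x ahead of the robot, y to its left, z up, the work surface at z = 0. Lengths are in mm, angles in rad, forces in N, time in s.
With the tool pointing down it reaches from about 150 to 775 mm from the base axis. Payload 6.1 kg.
Tool frame: the origin (TCP) lies on the centre line of the jaws, within the pads' length; the fingertips stand 8 mm ahead of it and the grasp point (between the pads) lies 11 mm behind it (r.tips_ahead is the distance from the TCP to the fingertips, in mm); x points along the fingers, y is the direction in which the jaws open and shut, and the axes are right-handed (so a half turn about x gives the same grasp; the last joint's range is limited). The gripper opens to 85 mm and grips with 20 to 120 N. Pads are 22 mm wide; open, the fingers measure 114 mm over their backs; the gripper's body (76 mm by 85 mm) begins 54 mm behind the grasp point. The pads swing forward as they close: fully open they stand 13 mm farther back than shut.
Start: joints at [1.141, 0.126, -0.04, 1.405, 0, 1.571], TCP at [218.753, 477.237, 239.295] pointing down, gripper open.
Joint ranges: [-2.72, 2.72], [-0.95, 1.95], [-1.27, 1.35], [-1.78, 2.02], [-1.46, 1.47], [-3.14, 3.14]. Speed limits (rad/s): [2.39, 2.39, 3.01, 3.14, 3.14, 3.14].

INTERFACE

Orientations are given as [roll, pitch, yaw] about the fixed x, y, z axes, in that order (R = Rz(yaw) Ry(pitch) Rx(roll)).
In Python, from cell import r, eyes, finder gives the robot as it stands. The module is installed in compiled form; this text tells all that it offers.
- The arm moves only by the tool servo_tool, never from a script. Its arguments are lists of equal length, an entry for each row: "hand": the closure, from -1 (fully open) to 1 (shut); "slide": the shift along the world's x, y, z in m, a list of three; "spin": the turn about the world's z in degrees. In form: {"hand": [hand, ...], "slide": [[dx, dy, dz], ...], "spin": [spin, ...]}. A call has 1 to 20 rows; each row shifts and turns the pose as measured when the row begins; what a row does not reach is not made up. A row lasts 1/12 s, in which the tool goes at most 41.7 mm and 7.16 degrees, less where a joint would pass 70% of its speed; a pose out of reach is approached as far as the arm can. A call is refused whole if a number of a shift passes 0.0417 or a number of a turn 7.16, either way. A call with a gripper value outside its range is refused whole. The fingers move at their own pace and stop on an object; "newtons" is the grip in N (left out, the last holds). Time passes only in rows, so rows that do not move let the fingers close. It gives the time, the measured TCP pose, the force and the opening at its end, in the units of the state.
- r.state(): the state, without advancing time (a new reading comes with each control period).
- eyes.camera(name): name is "side" or "top"; returns a dict with "img" (384x512x3 uint8, red, green, blue), "depth" (384x512 float32, mm along the optical axis (not along the pixel's ray), 0 where there is no reading), "intrinsics" (3x3 intrinsics, pixels), "R" (3x3) and "t" (3): a world point X has camera coordinates R X + t. Camera axes: x right, y down, z forward; pixel columns grow to the right and rows downward; lengths in mm; the calibration is good to about 2 mm. A picture is of the moment at which its call begins.
- r.hand_in(): hands the job in, once; it reports no verdict.
Trained networks look in a picture, given as the dict that the camera call returned (one of the last four; its "shot" number tells which), for a name from the list of things; names that differ only in an ending like _2 or _b are one class to them, and where a whole thing is asked for, a point or a joint stands for the part that bears it (a point fixed in the world has none). Each returns a list of dicts, best first, with "p" (0 to 1); they miss things now and then, are a little off and sometimes report something else, mostly with a low value. They report only what shows in the picture. A call takes as long as a camera call. They do not tell look-alikes from the thing itself.
- finder.boxes_of(picture, label): "bbox" ([left, top, right, bottom] in pixels, round what is visible of it).
- finder.mark_of(picture, label): "centre" ([column, row] in pixels: a listed point, or the origin of a listed thing).
The state is a dict: "time": time; "joint_positions": joint angles; "joint_velocities": joint speeds; "effort": joint torques, N m; "tool_pos": TCP position; "eef_rot": TCP orientation; "ft_force": force on the tool from outside, world axes, zero at the start; "torque": the same for the moment, N m; "width": finger opening in mm.
Only numpy, scipy, OpenCV 4.12 (cv2) and the standard library are available. Lean on these libraries where they do the work, as an engineer would, in place of code of your own. Each camera call takes 0.05 s, during which the arm holds its last target.

TASK

Press the dispenser's pedal down with one finger so that the pipe sleeve pops out of its cradle, and trap the sleeve on the chute with the other finger before it rolls off the open lower end. Finish while holding it so: one finger still keeping the pedal down, the sleeve at rest on the chute against the other finger. Do not grip, lift or carry the sleeve, and leave everything else where it is.

Things in the scene. Friction and masses are not known exactly. Their poses are not given: they have to be found in the camera images.
- dispenser: sleeve dispenser fixed to the table: wooden base board 12 mm thick (x -105 to 145, y -100 to 100 mm), an uncovered aluminium chute along y = 0, the pedal at its +y side. Origin on the table under the chute's centre line, level with the pedal's middle; z up. The chute falls towards this body's -x. At x = 140 mm an upright board, its top 110 mm above the table, closes the upper end.
- chute_mid (a point): on the chute floor's centre line beside the pedal: x = 0, y = 0, z = 50 mm in the dispenser's frame. The floor falls at 10 degrees towards -x: 65 mm above the table at x = 88 mm, 35 mm at its open lower end, x = -85 mm. The chute is 50 mm wide inside, its side walls are 4 mm thick and stand 14 mm above the floor.
- sleeve: white plastic pipe sleeve lying across the chute in its cradle, a gap in the floor at x = 88 to 114 mm; 40 mm diameter, 44 mm long, about 100 g. Origin at its centre, at first x = 98, y = 0, z = 83 mm in the dispenser's frame; its orientation changes as it rolls. Popped out, it rolls down the chute and off the open lower end within about a second unless stopped.
- pedal (a joint): angle of the ejector pedal, a steel rocker with a return spring: 0 at rest, 0.27 rad fully down. Pressing its plate down raises a tongue under the sleeve; at about 0.14 rad (plate middle 7 mm lower) the sleeve is lifted over the cradle's edge and rolls off. About 2 N to start, 5 N fully down at the plate middle (9 N near its +x edge); springs back. Pivot at x = 52, z = 54 mm in the dispenser's frame, so the plate's -x edge goes down most.
- pedal_top (a point): middle of the top of the pedal's plate, at rest x = 0, y = 67, z = 69 mm in the dispenser's frame; moves with it. Plate 56 mm along the chute, 44 mm across, level at rest. Fully down, its middle is 14 mm lower (5 mm above the chute floor beside it) and slopes 0.27 rad, so a flat 22 mm wide fingertip on it stays some 3 mm higher than that.
- spare_sleeve: upright white pipe sleeve, a spare, 40 mm diameter, 44 mm tall, standing on the dispenser's base board on the side away from the pedal; origin at the centre of its underside; leave alone
- reducer: grey stepped pipe reducer, 42 mm wide, 50 mm tall, standing on the dispenser's base board on the side away from the pedal; origin at the centre of its underside; leave alone
- tee: grey pipe tee lying on the table beside the dispenser, 90 mm long, 40 mm high; origin under the middle of its run; leave alone
- elbow: white pipe elbow lying on the table beside the dispenser, legs 45 mm long, 34 mm high; origin under its corner; leave alone
- tape_roll: roll of grey tape lying flat, 100 mm across, 48 mm high; origin at the centre of its underside; leave alone
- blue_bin: open blue plastic bin 160 x 110 x 75 mm high; origin at the centre of its underside; leave alone
- cleaner_can: grey can, 66 mm diameter, 110 mm tall; origin at the centre of its underside; leave alone
There are look-alikes about, which are no part of the job. What is shaped like the sleeve but blue or red is not meant.

How it is judged (in metres and radians):
On the way, in this order (a step that is already met when the one before it is completed fails the run):
1. the pedal is pressed down (past 0.10 rad) with the sleeve still in its cradle (value of joint pedal above 0.1 rad).
2. the sleeve has popped out of the cradle and is on the chute (x of sleeve in the frame of dispenser below 0.075 m), for 0.1 s.
At the end, for the whole second after the job is handed in: The sleeve is on the chute, its centre past the cradle (x from -70 to 75 mm in the dispenser's frame), at rest (under 20 mm/s), touched by a finger (over 0.02 N), while a finger still keeps the pedal down (past 0.10 rad, over 0.5 N) (x of sleeve in the frame of dispenser between -0.07 and 0.075 m and z of sleeve in the frame of dispenser above 0.05 m and linear speed of sleeve below 0.02 m/s and contact force between the fingers and sleeve above 0.02 N and value of joint pedal above 0.1 rad and contact force between the fingers and pedal above 0.5 N); the arm keeps its last pose, push and grip.
It fails at once if the sleeve runs off the chute's lower end or falls from it (x of sleeve in the frame of dispenser below -0.09 m or z of sleeve in the frame of dispenser below 0.045 m or y of sleeve in the frame of dispenser above 0.035 m or y of sleeve in the frame of dispenser below -0.035 m).
It fails at once if the sleeve is lifted off the chute or out of the cradle (z of sleeve in the frame of dispenser above 0.115 m or (x of sleeve in the frame of dispenser below 0.05 m and z of sleeve in the frame of dispenser above 0.1 m)).
It fails at once if a bystander is moved by more than 30 mm (distance of any of spare_sleeve, reducer, tee, elbow, tape_roll, blue_bin, cleaner_can from where it was at the start of the episode above 0.03 m).
It also fails if it takes over 32 s, if anything falls off the work surface, if the arm or the gripper's body presses on something with over 40 N, if the wrist force passes 120 N, or if a joint passes its speed limit or range.

## Working session

There is one attempt and no reset: what is moved stays moved. The work goes in short steps, Python scripts to look and compute and a tool call to move; the robot and the scene stay as the last step left them, time stands still between calls to the robot, and variables do not carry over. Pictures are saved under pics/ and viewed, and the job is handed in when it is done.

Besides the shell and the picture viewer there is one more tool, called after "Call:" as a command line: name --pt "numbers of a row" for each row, then --argument value for the rest. servo_tool: Moves the arm, as the interface text tells. Its arguments: {"type":"object","properties":{"hand":{"type":"array"},"slide":{"type":"array"},"spin":{"type":"array"},"newtons":{"type":"number"}},"required":["hand","slide","spin"]}

```bash
mkdir -p pics
cat > h.py <<'E'
import numpy as np, cv2
from cell import r, eyes, finder
def px2w(c,u,v,d=None):
    K=np.array(c["intrinsics"]);R=np.array(c["R"]);t=np.array(c["t"])
    if d is None:
        d=c["depth"][int(round(v)),int(round(u))]
    p=np.linalg.inv(K)@np.array([u,v,1.0])*d
    return R.T@(p-t)
def w2px(c,X):
    p=np.array(c["intrinsics"])@(np.array(c["R"])@np.array(X,float)+np.array(c["t"]));return p[:2]/p[2]
def ray_z(c,u,v,z):
    K=np.array(c["intrinsics"]);R=np.array(c["R"]);t=np.array(c["t"])
    o=-R.T@t; d=R.T@np.linalg.inv(K)@np.array([u,v,1.0]); return o+d*(z-o[2])/d[2]
E
python3 - <<'E'
from h import *
print(r.state())
for n in ("side","top"):
    c=eyes.camera(n); cv2.imwrite(f"pics/{n}0.png",c["img"][:,:,::-1])
    print(n,"cam at",-np.array(c["R"]).T@c["t"])
    for l in ["dispenser","chute_mid","sleeve","pedal","pedal_top","spare_sleeve"]:
        for m in finder.mark_of(c,l)[:3]: 
            u,v=m["centre"]; print(l,m["p"],u,v,px2w(c,u,v).round(1) if 0<=u<512 and 0<=v<384 else None)
E
```

```text
{'time': 0.0, 'joint_positions': array([ 1.14101819e+00,  1.26389678e-01, -4.06063302e-02,  1.40538436e+00,
        9.28999322e-06,  1.57079216e+00]), 'joint_velocities': array([-0.00067029, -0.00010923, -0.00091734, -0.00045185, -0.00089917,
        0.00046541]), 'effort': array([-2.02838870e-03, -4.35911000e+01,  3.52925670e+01,  1.72745786e-02,
       -4.89611602e-05, -1.68004840e-05]), 'tool_pos': array([218.58762053, 476.90489013, 238.52414068]), 'eef_rot': array([-1.57666516,  1.56921226, -2.00643914]), 'ft_force': array([0.11098396, 0.06157998, 0.59354304]), 'torque': array([-0.00818661,  0.05490339, -0.02614421]), 'width': 85.51159269371507}
side cam at [-126.39813892 -766.2139676   745.43744741]
dispenser 0.59 262.9 208.6 [546.4 -30.6  11.3]
chute_mid 0.92 258.8 196.4 [551.5  -4.8  43.6]
sleeve 0.73 289.5 181.8 [627.9 -65.8  96.4]
sleeve 0.73 314.8 264.8 [ 457.  -328.8   39.2]
sleeve 0.68 337.5 226.7 [ 634.1 -263.2   29.9]Traceback (most recent call last):
  File "<stdin>", line 7, in <module>
ValueError: it knows: blue_bin, chute_mid, cleaner_can, dispenser, elbow, pedal_top, reducer, sleeve, spare_sleeve, tape_roll, tee
```

Run:
```python
from h import *
for n in ("side","top"):
    c=eyes.camera(n); cv2.imwrite(f"pics/{n}0.png",cv2.resize(c["img"][:,:,::-1],(768,576)))
    np.savez(f"{n}0.npz",**{k:v for k,v in c.items()})
    print(n,"cam at",-np.array(c["R"]).T@c["t"])
    for l in ["dispenser","chute_mid","sleeve","pedal_top","spare_sleeve","reducer","tee"]:
        for m in finder.mark_of(c,l)[:4]: 
            u,v=m["centre"]; print(l,m["p"],u,v,px2w(c,u,v).round(1) if 0<=u<512 and 0<=v<384 else None)
```

```text
side cam at [-126.39813892 -766.2139676   745.43744741]
dispenser 0.83 263.5 205.3 [564.  -14.2   7.1]
dispenser 0.73 262.3 197.4 [540.6 -33.7  59.6]
dispenser 0.52 292.0 183.6 [625.1 -79.5  97.4]
chute_mid 0.78 264.2 195.1 [562.6 -18.6  50.7]
sleeve 0.78 337.2 223.4 [ 637.9 -258.    37.2]
sleeve 0.76 334.6 244.3 [ 564.7 -308.    31.7]
sleeve 0.7 314.7 264.4 [ 460.  -326.1   36.7]
sleeve 0.68 292.5 184.4 [625.4 -81.6  95.3]
pedal_top 0.47 265.7 180.8 [605.2  21.1  68.7]
spare_sleeve 0.62 296.2 212.3 [ 589.  -136.9   34.7]
spare_sleeve 0.4 245.0 220.2 [452.9 -52.6  25.4]
reducer 0.53 246.6 220.7 [456.2 -56.1  23.8]
tee 0.6 287.5 240.0 [ 485.2 -202.6   25. ]
top cam at [ 464.69921162  -44.0617808  1569.40686182]
dispenser 0.8 261.3 203.6 [557.3 -14.7  43.1]
chute_mid 0.64 259.9 199.9 [568.7 -10.7  46.6]
sleeve 0.72 275.3 171.2 [650.  -60.1 104.8]
sleeve 0.58 360.5 229.2 [ 470.9 -319.6   41.6]
sleeve 0.52 334.4 170.6 [ 655.8 -245.9   37.5]
sleeve 0.5 349.5 197.9 [ 568.3 -288.4   46.7]
pedal_top 0.79 244.3 188.8 [603.2  36.4  61. ]
spare_sleeve 0.7 294.4 193.9 [ 583.9 -117.8   58.7]
reducer 0.45 269.5 232.3 [467.6 -38.2  62.2]
reducer 0.42 415.0 237.2 [ 441.9 -499.7   -6.8]
tee 0.93 316.0 218.5 [ 507.3 -184.2   32.8]
```

View pics/top0.png

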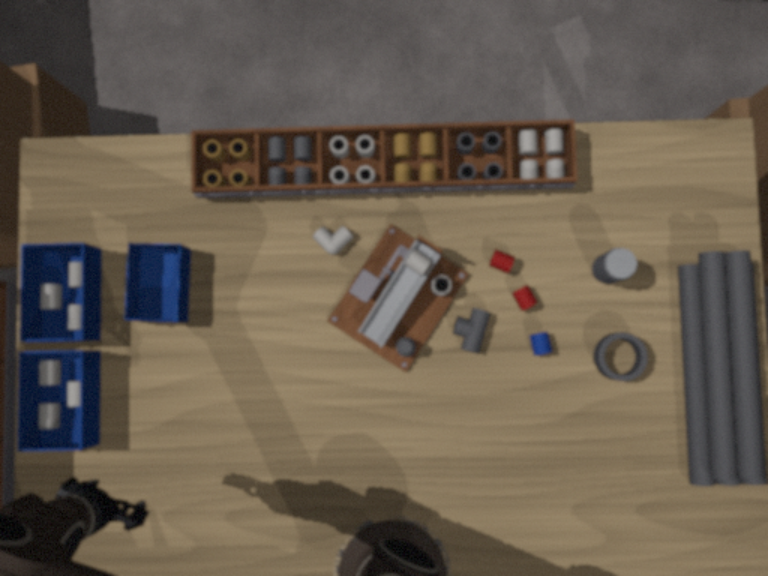

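View pics/side0.png

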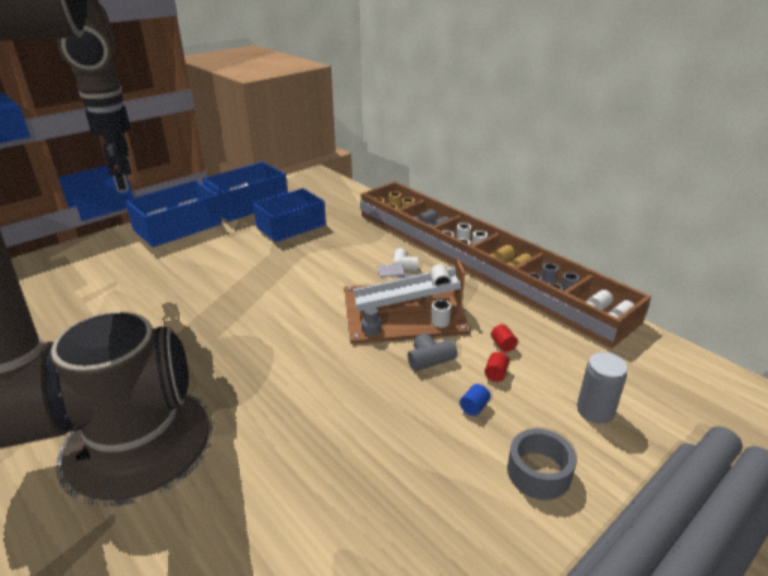

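```bash
cat > fit.py <<'E'
from h import *
from scipy.optimize import minimize
S=np.sin;T=np.tan(np.radians(10))
def model(x,y):
    h=np.zeros_like(x)
    inb=(x>-105)&(x<145)&(abs(y)<100); h[inb]=12
    f=50+x*np.tan(np.radians(10))
    c=(x>-85)&(x<136)
    h=np.where(c&(abs(y)<25),f,h); h=np.where(c&(abs(y)>=25)&(abs(y)<29),f+14,h)
    h=np.where((abs(x)<28)&(abs(y-67)<22),69,h)
    s=(abs(x-98)<20)&(abs(y)<22); h=np.where(s,83+np.sqrt(np.clip(400-(x-98)**2,0,None)),h)
    h=np.where((x>136)&(x<145)&(abs(y)<35),110,h)
    return h
P=[]
for n in ("top","side"):
    c=dict(np.load(n+"0.npz")); d=c["depth"]
    v,u=np.nonzero(d>0); K=c["intrinsics"]
    p=np.linalg.inv(K)@np.vstack([u,v,np.ones_like(u)])*d[v,u]
    w=(c["R"].T@(p-c["t"][:,None])).T
    m=(abs(w[:,0]-565)<170)&(abs(w[:,1]+15)<170)
    w=w[m]; print(n,len(w),"table z",np.median(w[w[:,2]<8][:,2]))
    if 1: P.append(w)
def loc(q,w):
    dx=w[:,0]-q[0];dy=w[:,1]-q[1];a=q[2];return dx*np.cos(a)+dy*np.sin(a),-dx*np.sin(a)+dy*np.cos(a)
def cost(q,w):
    x,y=loc(q,w); i=(x>-120)&(x<160)&(y>-60)&(y<110)
    r_=np.clip(abs(w[:,2]-model(x,y)),0,25); return r_[i].mean()*1.0
for name,w in (("top",P[0]),("both",np.vstack(P))):
    best=None
    for a in np.radians(np.arange(-50,-10,5)):
        for x in (545,565,585):
            for y in(-30,-10,10):
                s=minimize(cost,[x,y,a],args=(w,),method="Nelder-Mead",options=dict(initial_simplex=[[x,y,a],[x+10,y,a],[x,y+10,a],[x,y,a+.1]]))
                if best is None or s.fun<best.fun: best=s
    print(name,best.x,np.degrees(best.x[2]),best.fun)
    q=best.x
R=np.array([[np.cos(q[2]),-np.sin(q[2])],[np.sin(q[2]),np.cos(q[2])]])
for n in("top","side"):
    c=dict(np.load(n+"0.npz")); im=cv2.resize(c["img"],(2048,1536))[:,:,::-1].copy()
    def pr(x,y,z): return tuple(int(k*4+2) for k in w2px(c,[*(q[:2]+R@[x,y]),z]))
    for poly in ([(-105,-100,12),(145,-100,12),(145,100,12),(-105,100,12)],[(-28,45,69),(28,45,69),(28,89,69),(-28,89,69)],[(-85,-29,49),(-85,29,49),(88,29,79),(88,-29,79)],[(140,-29,110),(140,29,110)]):
        cv2.polylines(im,[np.array([pr(*p) for p in poly])],True,(0,255,0),1)
    cv2.circle(im,pr(0,0,50),4,(0,0,255),-1);cv2.circle(im,pr(98,0,83),4,(255,0,0),-1)
    u,v=pr(0,0,50); cv2.imwrite(f"pics/fit_{n}.png",im[v-300:v+300,u-350:u+350])
print([ (n,*(q[:2]+R@p)) for n,p in (("pedal",[0,67]),("sleeve",[98,0]),("mid",[0,0]))])
from scipy.spatial.transform import Rotation as Ro
print(Ro.from_euler("xyz",r.state()["eef_rot"]).as_matrix().round(3), r.tips_ahead)
E
python3 fit.py
```

```text
top 11217 table z -0.16759747693462237
side 6449 table z -1.6597233719278437
top [562.71138807 -13.48623236  -0.59483957] -34.081796997963295 4.440594801972181
both [562.42527867 -13.71551268  -0.59105102] -33.8647288800015 6.891924281061257
[('pedal', np.float64(599.7599600250583), np.float64(41.91830408385937)), ('sleeve', np.float64(643.8001151309144), np.float64(-68.32444959297932)), ('mid', np.float64(562.4252786675095), np.float64(-13.715512681937863))]
[[ 0.     0.417  0.909]
 [-0.     0.909 -0.417]
 [-1.    -0.     0.   ]] 8.0
```

View pics/fit_top.png

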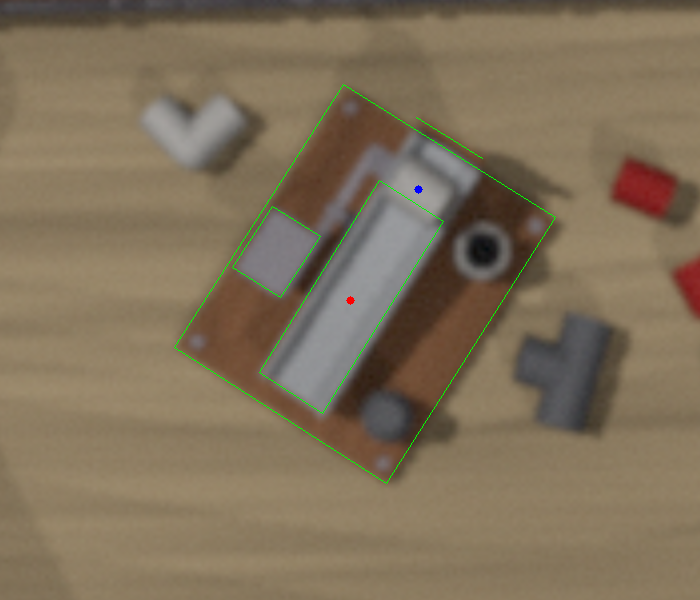

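View pics/fit_side.png

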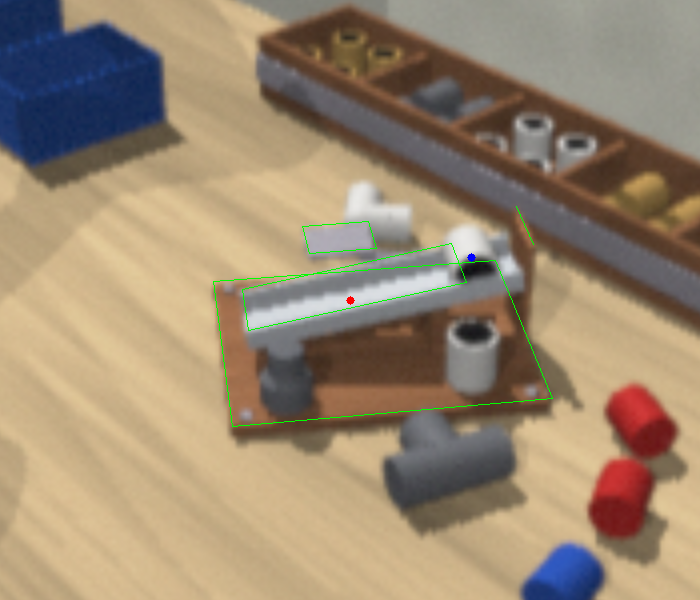

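```bash
cat > ov.py <<'E'
from h import *
import sys
q=np.array([float(k) for k in sys.argv[1:4]]); q[2]=np.radians(q[2])
R=np.array([[np.cos(q[2]),-np.sin(q[2])],[np.sin(q[2]),np.cos(q[2])]])
f=lambda x:50+x*np.tan(np.radians(10))
outs=[]
for n in("top","side"):
    c=dict(np.load(n+"0.npz")); k=10 if n=="top" else 8
    X0=w2px(c,[*(q[:2]+R@[20,20]),50]); hw=40 if n=="top" else 50
    u0,v0=int(X0[0])-hw,int(X0[1])-hw
    im=cv2.resize(c["img"][v0:v0+2*hw,u0:u0+2*hw],None,fx=k,fy=k,interpolation=cv2.INTER_CUBIC)[:,:,::-1].copy()
    im=cv2.convertScaleAbs(im,alpha=1.3)
    def pr(x,y,z):
        a=w2px(c,[*(q[:2]+R@[x,y]),z]); return (int((a[0]-u0+.5)*k),int((a[1]-v0+.5)*k))
    polys=[[(-105,-100,12),(145,-100,12),(145,100,12),(-105,100,12)],[(-28,45,69),(28,45,69),(28,89,69),(-28,89,69)],
     [(-85,-29,f(-85)+14),(-85,29,f(-85)+14),(88,29,f(88)+14),(88,-29,f(88)+14)],[(-85,-25,f(-85)),(-85,25,f(-85)),(88,25,f(88)),(88,-25,f(88))],
     [(140,-29,110),(140,29,110)],[(78,-22,83),(78,22,83),(118,22,83),(118,-22,83)]]
    for i,poly in enumerate(polys):
        cv2.polylines(im,[np.array([pr(*p) for p in poly])],True,[(0,255,0),(255,255,0),(0,255,255),(0,160,255),(255,0,255),(0,0,255)][i],1)
    cv2.imwrite(f"pics/{sys.argv[4]}_{n}.png",cv2.resize(im,(600,600)))
E
python3 ov.py 562.5 -13.6 -34 a
```

```text
(no output)
```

View pics/a_top.png

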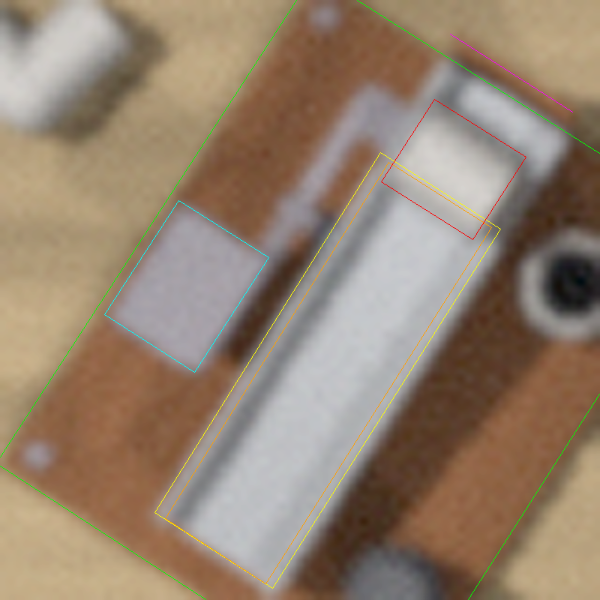

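View pics/a_side.png

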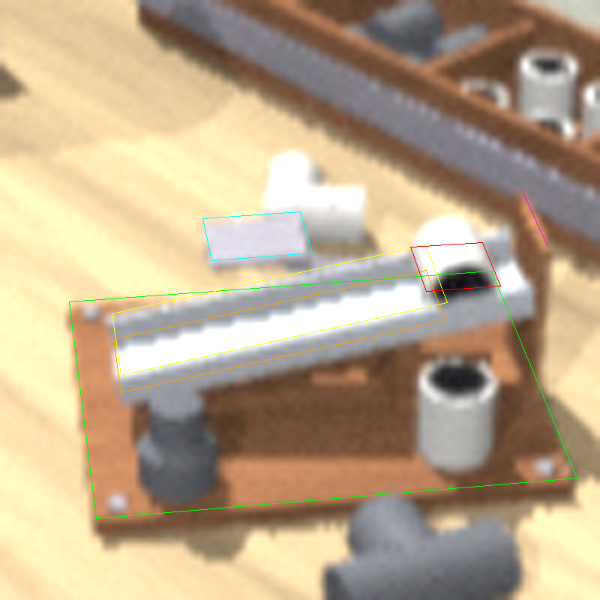

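Run:
```python
from h import *
q=[562.5,-13.6,np.radians(-34)]
R=np.array([[np.cos(q[2]),-np.sin(q[2])],[np.sin(q[2]),np.cos(q[2])]])
for n in("top","side"):
    c=dict(np.load(n+"0.npz"))
    def samp(a,x,y,z):
        p=w2px(c,[*(q[:2]+R@[x,y]),z]); return cv2.getRectSubPix(a,(1,1),(float(p[0]),float(p[1])))[0,0]
    g=c["img"].astype(np.float32); d=c["depth"]
    for y in range(-50,106,3):
        cols=np.mean([samp(g,x,y,50+x*.176) for x in np.arange(-20,21,4)],axis=0).round()
        # actual point height at ray
        hs=[]
        for x in (-20,-10,0,10,20):
            p=w2px(c,[*(q[:2]+R@[x,y]),50+x*.176]); w=px2w(c,p[0],p[1]); l=R.T@(w[:2]-q[:2]); hs.append((l[0],l[1],w[2]))
        h=np.array(hs)
        print(n,y,cols,"locy",h[:,1].mean().round(1),"z-floor",(h[:,2]-50-h[:,0]*.176).mean().round(1))
c=dict(np.load("top0.npz"))
X0=w2px(c,[582,-14,50]);u0,v0=int(X0[0])-35,int(X0[1])-35
cv2.imwrite("pics/crop.png",cv2.resize(c["img"][v0:v0+70,u0:u0+70],None,fx=8.5,fy=8.5,interpolation=cv2.INTER_NEAREST)[:,:,::-1])
```

```text
top -50 [68. 45. 31.] locy -49.2 z-floor -40.1
top -47 [68. 46. 31.] locy -46.1 z-floor -41.6
top -44 [68. 46. 31.] locy -43.1 z-floor -39.0
top -41 [68. 46. 31.] locy -40.0 z-floor -37.6
top -38 [68. 48. 35.] locy -36.9 z-floor -39.3
top -35 [77. 62. 55.] locy -33.9 z-floor -37.3
top -32 [101.  95.  93.] locy -30.8 z-floor -38.9
top -29 [125. 124. 125.] locy -28.6 z-floor -10.7
top -26 [135. 136. 138.] locy -26.5 z-floor 14.8
top -23 [135. 136. 139.] locy -23.0 z-floor 0.2
top -20 [134. 136. 138.] locy -20.0 z-floor -0.5
top -17 [137. 139. 141.] locy -17.0 z-floor 0.8
top -14 [143. 144. 146.] locy -14.0 z-floor -0.6
top -11 [147. 149. 151.] locy -11.1 z-floor 2.4
top -8 [149. 150. 153.] locy -8.0 z-floor -0.4
top -5 [149. 150. 153.] locy -4.9 z-floor -2.7
top -2 [148. 149. 152.] locy -2.0 z-floor 0.2
top 1 [149. 151. 153.] locy 1.1 z-floor -2.5
top 4 [149. 150. 153.] locy 4.0 z-floor -0.1
top 7 [149. 150. 152.] locy 7.1 z-floor -1.6
top 10 [144. 145. 148.] locy 10.0 z-floor -0.6
top 13 [133. 133. 136.] locy 13.1 z-floor -0.9
top 16 [113. 114. 116.] locy 16.1 z-floor -1.3
top 19 [100
[... 3153 characters left out ...]
] locy 100.6 z-floor -26.7
side 64 [156. 142. 125.] locy 82.2 z-floor -12.3
side 67 [151. 140. 132.] locy 63.0 z-floor 2.7
side 70 [151. 144. 143.] locy 45.0 z-floor 16.7
side 73 [156. 151. 156.] locy 46.2 z-floor 17.9
side 76 [164. 160. 168.] locy 48.0 z-floor 18.6
side 79 [170. 166. 176.] locy 52.3 z-floor 17.7
side 82 [174. 170. 179.] locy 53.7 z-floor 18.7
side 85 [175. 171. 181.] locy 58.9 z-floor 17.2
side 88 [174. 171. 180.] locy 62.4 z-floor 16.8
side 91 [174. 171. 180.] locy 64.7 z-floor 17.3
side 94 [174. 170. 180.] locy 65.5 z-floor 18.7
side 97 [174. 170. 180.] locy 69.0 z-floor 18.3
side 100 [175. 171. 180.] locy 73.0 z-floor 17.6
side 103 [175. 171. 180.] locy 75.3 z-floor 18.0
```

View pics/crop.png

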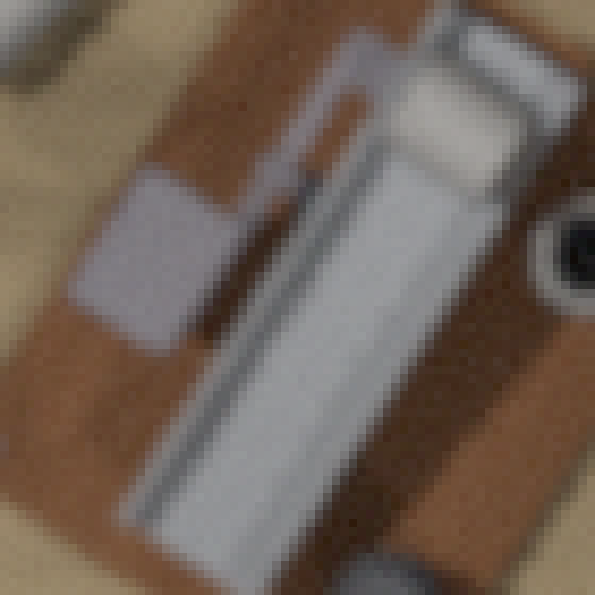

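Run:
```python
from h import *
q=[562.5,-13.6,np.radians(-34)]
R=np.array([[np.cos(q[2]),-np.sin(q[2])],[np.sin(q[2]),np.cos(q[2])]])
c=dict(np.load("top0.npz"))
def samp(a,x,y,z):
    p=w2px(c,[*(q[:2]+R@[x,y]),z]); return cv2.getRectSubPix(a,(1,1),(float(p[0]),float(p[1])))[0,0]
g=c["img"].astype(np.float32)
print("pedal")
for x in range(-45,46,3): print(x,np.mean([samp(g,x,y,69) for y in (55,61,67,73,79)],axis=0).round())
print("chute end")
for x in range(-100,-70,3): print(x,np.mean([samp(g,x,y,50+x*.176) for y in (-15,-8,0,8,15)],axis=0).round())
v,u=np.mgrid[100:260,200:330]; pts=np.array([px2w(c,a,b) for a,b in zip(u.ravel(),v.ravel())])
l=(pts[:,:2]-q[:2])@R
for x in range(60,150,4):
    m=(abs(l[:,0]-x)<2)&(abs(l[:,1])<18); print(x,np.median(pts[m,2]).round(1),end="; ")
```

```text
pedal
-45 [113.  78.  55.]
-42 [111.  77.  54.]
-39 [111.  77.  54.]
-36 [111.  77.  55.]
-33 [111.  80.  63.]
-30 [114.  93.  85.]
-27 [121. 111. 113.]
-24 [126. 122. 126.]
-21 [128. 125. 130.]
-18 [128. 125. 130.]
-15 [128. 124. 130.]
-12 [128. 124. 130.]
-9 [128. 124. 130.]
-6 [127. 123. 129.]
-3 [127. 124. 129.]
0 [127. 123. 128.]
3 [127. 124. 129.]
6 [127. 123. 128.]
9 [127. 123. 129.]
12 [127. 123. 128.]
15 [127. 123. 128.]
18 [127. 123. 129.]
21 [126. 122. 127.]
24 [122. 116. 120.]
27 [111.  99.  98.]
30 [102.  80.  70.]
33 [100.  71.  53.]
36 [100.  69.  48.]
39 [99. 70. 50.]
42 [98. 68. 49.]
45 [97. 68. 49.]
chute end
-100 [116.  83.  59.]
-97 [114.  79.  55.]
-94 [114.  78.  55.]
-91 [115.  83.  62.]
-88 [122. 100.  88.]
-85 [130. 121. 117.]
-82 [138. 135. 136.]
-79 [139. 140. 143.]
-76 [139. 141. 143.]
-73 [140. 141. 144.]
60 61.5; 64 58.3; 68 60.8; 72 63.3; 76 61.6; 80 87.0; 84 94.3; 88 99.8; 92 100.6; 96 101.1; 100 101.5; 104 99.9; 108 98.4; 112 95.0; 116 89.1; 120 72.1; 124 72.8; 128 71.1; 132 71.9; 136 89.0; 140 108.8; 144 108.4; 148 nan;
  return _methods._mean(a, axis=axis, dtype=dtype,
  ret = ret.dtype.type(ret / rcount)
```

Call:
servo_tool --hand '[-0.2,-0.2,-0.2,-0.2,-0.2,-0.2,-0.2,-0.2,-0.2,-0.2,-0.2,-0.2,-0.2,-0.2,-0.2,-0.2]' --pt "0.024 -0.031 0" --pt "0.024 -0.031 0" --pt "0.024 -0.031 0" --pt "0.024 -0.031 0" --pt "0.024 -0.031 0" --pt "0.024 -0.031 0" --pt "0.024 -0.031 0" --pt "0.024 -0.031 0" --pt "0.024 -0.031 0" --pt "0.024 -0.031 0" --pt "0.024 -0.031 0" --pt "0.024 -0.031 0" --pt "0.024 -0.031 0" --pt "0.024 -0.031 0" --pt "0.024 -0.031 0" --pt "0 0 0" --spin '[-0.63,-0.63,-0.63,-0.63,-0.63,-0.63,-0.63,-0.63,-0.63,-0.63,-0.63,-0.63,-0.63,-0.63,-0.63,0]'

```text
time: 2.33
tool_pos: [589.3, -11.2, 238.9]
eef_rot: [0.982, 1.565, 0.389]
ft_force: [-0.5, 0.9, 0.2]
width: 51.0
```

```bash
cat > st.py <<'E'
from h import *
from scipy.spatial.transform import Rotation as Ro
s=r.state();M=Ro.from_euler("xyz",s["eef_rot"]).as_matrix()
q=[562.5,-13.6,np.radians(-34)]
R=np.array([[np.cos(q[2]),-np.sin(q[2])],[np.sin(q[2]),np.cos(q[2])]])
print("t",s["time"],s["tool_pos"].round(2),"loc",(R.T@(s["tool_pos"][:2]-q[:2])).round(2),"jaw deg",np.degrees(np.arctan2(M[1,1],M[0,1])).round(2),"zaxis tilt",M[:,0].round(3),"F",s["ft_force"].round(2),"w",s["width"],"qd",np.abs(s["joint_velocities"]).max().round(3))
E
python3 st.py
```

```text
t 2.3333 [589.3  -11.17 238.86] loc [20.86 17.01] jaw deg 56.01 zaxis tilt [ 0.005  0.002 -1.   ] F [-0.53  0.89  0.22] w 50.99071740610981 qd 0.046
```

Call:
servo_tool --hand '[-0.2,-0.2,-0.2,-0.2,-0.2,-0.2]' --pt "-0.004 0.0127 -0.02" --pt "-0.004 0.0127 -0.03" --pt "0 0 -0.03" --pt "0 0 -0.03" --pt "0 0 -0.015" --pt "0 0 0" --spin '[0,0,0,0,0,0]'

```text
time: 2.83
tool_pos: [583.1, 11.3, 109.6]
eef_rot: [0.854, 1.561, 0.253]
ft_force: [-0.4, -0.4, 0.6]
width: 51.4
```

```bash
python3 st.py
python3 - <<'E'
from h import *
for n in("top","side"):
    c=eyes.camera(n); np.savez(n+"1.npz",**c)
    X0=w2px(c,[580,10,80]);u,v=int(X0[0]),int(X0[1]);h=50
    cv2.imwrite(f"pics/{n}1.png",cv2.resize(c["img"][v-h:v+h,u-h:u+h],(600,600),interpolation=cv2.INTER_CUBIC)[:,:,::-1])
E
```

```text
t 2.8333 [583.1   11.26 109.62] loc [ 3.17 32.13] jaw deg 55.56 zaxis tilt [ 0.009  0.002 -1.   ] F [-0.37 -0.4   0.63] w 51.39808305537948 qd 0.021
```

View pics/side1.png

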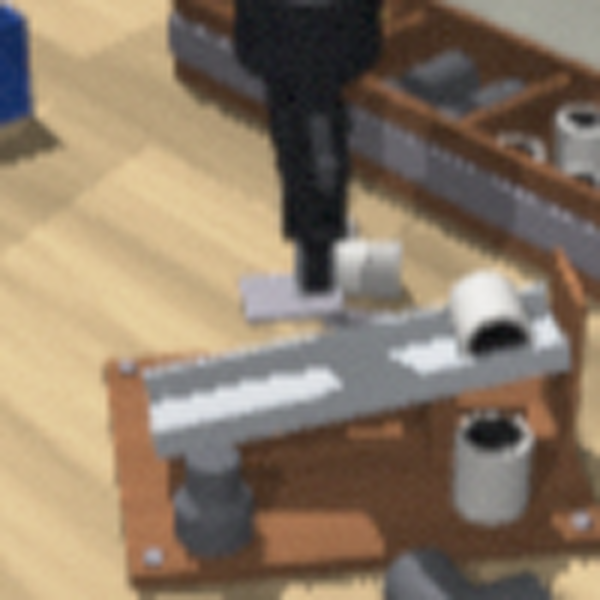

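View pics/top1.png

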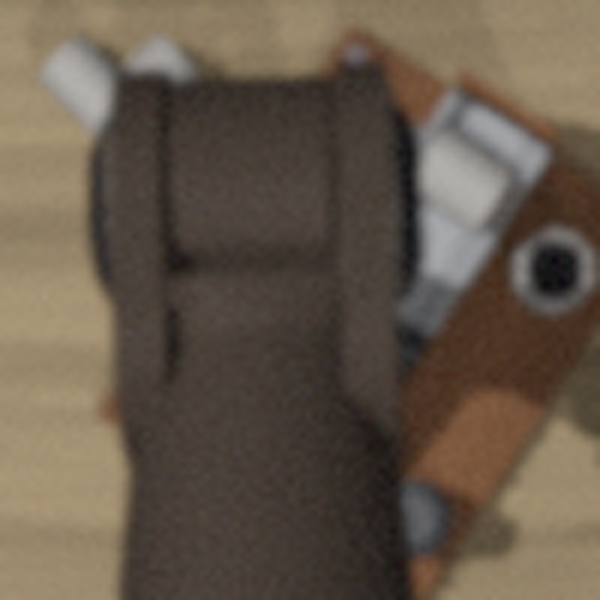

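Run:
```python
from h import *
q=[562.5,-13.6,np.radians(-34)]
R=np.array([[np.cos(q[2]),-np.sin(q[2])],[np.sin(q[2]),np.cos(q[2])]])
c=dict(np.load("side1.npz"))
X0=w2px(c,[580,10,80]);u0,v0=int(X0[0])-50,int(X0[1])-50
for v in range(238,306,6):
    row=[]
    for u in range(288,354,6):
        w=px2w(c,u0+u/6-.4,v0+v/6-.4); l=R.T@(w[:2]-q[:2]); row.append("%4d,%4d,%4d"%(l[0],l[1],w[2]))
    print(v,"|".join(row))
```

```text
238   -4,  56, 108| -12, -24, 156|  -9, -28, 158|  -5, -24, 156|  -3, -26, 157|   0, -28, 158|   2, -26, 156|   6, -23, 154|   8, -27, 156|  11, -28, 157|  51, 191,  24
244   -4,  53, 106|  -8,   0, 139|  -9, -27, 154|  -6, -29, 155|  -3, -27, 154|   0, -29, 155|-150,-1009, 745|   6, -20, 149|   8, -29, 154|  12, -26, 152|  50, 185,  24
250   19, 229,  -3|  -8,   0, 135|  -5,  -3, 136|  -3, -10, 141|   0,  -7, 138|   2,  -9, 139|   5,  -9, 139|  10,   0, 133|  40, 167,  31|  43, 164,  33|  48, 171,  28
256   18, 222,  -4|  -8,   0, 131|  -5,  -3, 133|  -3,  -8, 135|   0,  -4, 133|   2,  -6, 134|   6,  -4, 132|  10,   0, 130|  40, 168,  27|  43, 160,  31|  46, 161,  30
262   18, 217,  -5|  -9,  -3, 129|  -5,   0, 127|  -3,  -8, 132|   0,  -8, 132|   2, -10, 133|   6,  -6, 130|  10,   1, 125|  40, 163,  25|  42, 158,  28|  46, 157,  28
268   16, 206,  -2|  -8,  -2, 125|  -5,   0, 123|  -3,  -7, 128|   0, -11, 130|   2,  -9, 128|-150,-1009, 745|  10,  -2, 123|  39, 158,  24|  41, 152,  27|  46, 156,  25
274   15, 195,   0|  -9,  -4, 123|  -5,  -1, 121|  -4, -17, 130|   0,  -7, 124|   2,
[... 230 characters left out ...]
 153,  18|  45, 150,  20
286   -1,  75,  65|  -8,   0, 112|  -5,   0, 112|  -3, -10, 118|   0,  -7, 117|   3,  -5, 115|   5,  -9, 117|  10,  -1, 112|  26,  78,  62|  42, 153,  14|  45, 152,  14
292   -2,  68,  66|  -8,   0, 109|  -5,   0, 108|  -3,  -7, 113|   0,  -4, 111|   3,  -4, 111|   6,  -4, 110|  10,  -2, 109|  24,  66,  65|  43, 160,   5|  46, 156,   7
298   -3,  61,  66|  -8,  -1, 106|  -5,   0, 104|  -2,  -1, 105|   0,  -1, 106|   3,  -4, 107|   6,  -2, 106|  10,   0, 104|  23,  60,  65|  42, 154,   5|  46, 152,   5
304   -3,  56,  66|   0,  55,  66|   2,  55,  66|   4,  48,  70|   9,  57,  64|  12,  54,  65|  15,  54,  65|  19,  56,  64|  22,  51,  67|  43, 156,   0|  47, 161,  -3
```

Call:
servo_tool --hand '[-0.2,-0.2,-0.2,-0.2]' --pt "-0.001 0.001 -0.015" --pt "0 0 -0.01" --pt "0 0 -0.002" --pt "0 0 0" --spin '[0.4,0,0,0]'

```text
time: 3.27
tool_pos: [587.4, 12.6, 91.6]
eef_rot: [0.714, 1.548, 0.12]
ft_force: [-0.4, 0.5, 0.4]
width: 51.1
```

```bash
python3 st.py
```

```text
t 3.2667 [587.37  12.58  91.64] loc [ 5.98 35.62] jaw deg 55.98 zaxis tilt [ 0.023  0.003 -1.   ] F [-0.42  0.55  0.41] w 51.10793006054567 qd 0.018
```

```bash
python3 -c "
from h import *
print(r.state()['joint_positions'].round(3))"; python3 st.py
```

```text
[ 0.02   0.263 -0.198  1.087  0.002  0.614]
t 3.2667 [587.37  12.58  91.64] loc [ 5.98 35.62] jaw deg 55.98 zaxis tilt [ 0.023  0.003 -1.   ] F [-0.42  0.55  0.41] w 51.10793006054567 qd 0.018
```

Call:
servo_tool --hand '[-0.2]' --pt "-0.006 0.001 -0.01" --spin '[0]'

```text
time: 3.35
tool_pos: [584.0, 13.5, 84.5]
eef_rot: [0.693, 1.543, 0.098]
ft_force: [0.7, -0.7, 0.6]
width: 51.4
```

```bash
python3 st.py
```

```text
t 3.35 [583.96  13.5   84.5 ] loc [ 2.64 34.46] jaw deg 55.96 zaxis tilt [ 0.028  0.003 -1.   ] F [ 0.68 -0.74  0.6 ] w 51.37707430085491 qd 0.379
```

Call:
servo_tool --hand '[-0.2]' --pt "0 0 0" --spin '[0]'

```text
time: 3.43
tool_pos: [582.9, 13.6, 84.0]
eef_rot: [0.702, 1.544, 0.107]
ft_force: [-0.2, 0.3, -1.1]
width: 51.1
```

```bash
python3 st.py
```

```text
t 3.4333 [582.88  13.58  84.02] loc [ 1.7  33.93] jaw deg 55.96 zaxis tilt [ 0.026  0.003 -1.   ] F [-0.2   0.25 -1.08] w 51.11110987568245 qd 0.09
```

Call:
servo_tool --hand '[-0.2,-0.2,-0.2]' --pt "-0.001 0 -0.007" --pt "-0.001 0 -0.005" --pt "-0.001 0 -0.003" --spin '[0,0,0]'

```text
time: 3.68
tool_pos: [582.6, 13.6, 72.0]
eef_rot: [0.692, 1.538, 0.098]
ft_force: [0.3, 1.7, 2.7]
width: 51.3
```

```bash
python3 st.py
```

```text
t 3.6833 [582.63  13.64  72.02] loc [ 1.45 33.83] jaw deg 55.96 zaxis tilt [ 0.033  0.003 -0.999] F [0.28 1.72 2.71] w 51.311266711394886 qd 0.086
```

Call:
servo_tool --hand '[-0.2,-0.2,-0.2]' --pt "0 0 -0.004" --pt "0 0 -0.004" --pt "0 0 -0.002" --spin '[0,0,0]'

```text
time: 3.93
tool_pos: [581.9, 14.5, 62.7]
eef_rot: [0.765, 1.538, 0.171]
ft_force: [-3.0, 0.7, 4.9]
width: 51.3
```

```bash
python3 st.py
cat > look.py <<'E'
from h import *
import sys
k=sys.argv[1]
c=eyes.camera("side"); np.savez("side%s.npz"%k,**c)
X0=w2px(c,[580,10,80]);u,v=int(X0[0]),int(X0[1]);h=50
cv2.imwrite(f"pics/side{k}.png",cv2.resize(c["img"][v-h:v+h,u-h:u+h],(600,600),interpolation=cv2.INTER_CUBIC)[:,:,::-1])
for m in finder.mark_of(c,"sleeve")[:4]:print(m)
E
python3 look.py 2
```

```text
t 3.9333 [581.87  14.52  62.71] loc [ 0.34 34.15] jaw deg 56.01 zaxis tilt [ 0.032  0.006 -0.999] F [-3.02  0.72  4.91] w 51.2952368914362 qd 0.04
{'centre': [333.0, 243.0], 'p': 0.84}
{'centre': [313.7, 266.1], 'p': 0.69}
{'centre': [282.0, 181.9], 'p': 0.46}
```

View pics/side2.png

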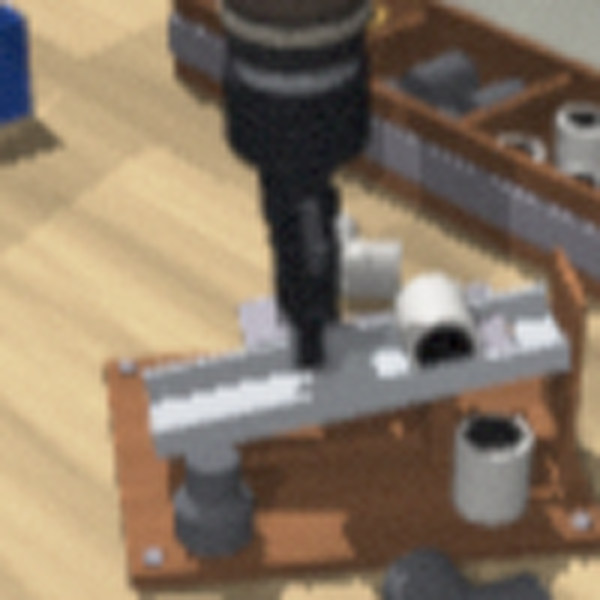

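Call:
servo_tool --hand '[-0.2,-0.2,-0.2,-0.2]' --pt "0 0 -0.0005" --pt "0 0 -0.0005" --pt "0 0 -0.0005" --pt "0 0 -0.0005" --spin '[0,0,0,0]'

```text
time: 4.37
tool_pos: [581.9, 14.6, 62.4]
eef_rot: [0.765, 1.537, 0.172]
ft_force: [-3.7, 0.3, 6.0]
width: 51.3
```

```bash
python3 st.py; python3 look.py 3
```

```text
t 4.3667 [581.87  14.58  62.37] loc [ 0.3  34.19] jaw deg 56.01 zaxis tilt [ 0.033  0.006 -0.999] F [-3.69  0.35  5.99] w 51.254035668935884 qd 0.005
{'centre': [311.8, 264.4], 'p': 0.75}
{'centre': [337.8, 224.0], 'p': 0.64}
{'centre': [333.3, 243.5], 'p': 0.62}
{'centre': [269.8, 185.8], 'p': 0.49}
```

View pics/side3.png

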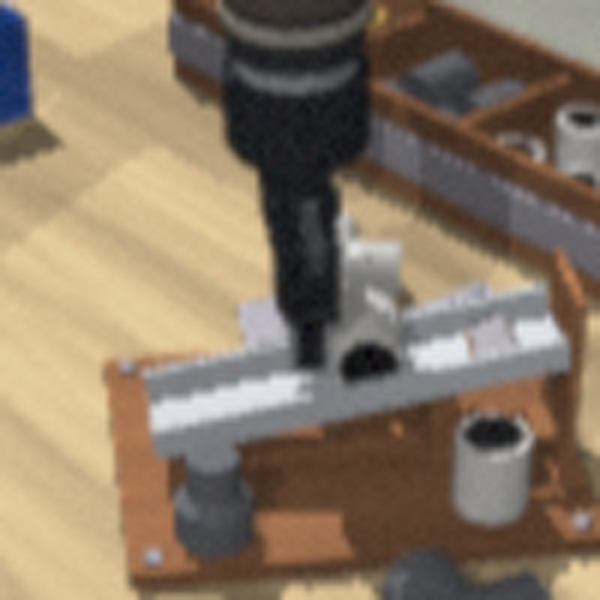

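Call:
servo_tool --hand '[-0.2,-0.2,-0.2,-0.2,-0.2,-0.2]' --pt "0 0 -0.0003" --pt "0 0 -0.0003" --pt "0 0 -0.0003" --pt "0 0 -0.0003" --pt "0 0 -0.0003" --pt "0 0 -0.0003" --spin '[0,0,0,0,0,0]'

```text
time: 4.97
tool_pos: [581.9, 14.5, 62.6]
eef_rot: [0.763, 1.536, 0.17]
ft_force: [-2.9, 0.6, 5.8]
width: 51.5
```

```bash
python3 st.py; python3 look.py 4
python3 - <<'E'
from h import *
q=[562.5,-13.6,np.radians(-34)]
R=np.array([[np.cos(q[2]),-np.sin(q[2])],[np.sin(q[2]),np.cos(q[2])]])
a=dict(np.load("side3.npz"));c=dict(np.load("side4.npz"))
print("diff in sleeve area",np.abs(a["img"].astype(int)-c["img"])[165:205,255:285].mean())
X0=w2px(c,[580,10,80]);u0,v0=int(X0[0])-50,int(X0[1])-50
def at(u,v):
    w=px2w(c,u0+u/6-.4,v0+v/6-.4); l=R.T@(w[:2]-q[:2]); return "%d,%d,%d"%(l[0],l[1],w[2])
print("pedal",[at(u,v) for u,v in ((252,312),(264,312),(276,312),(252,324),(264,324),(264,336),(276,336))])
print("sleeve",[at(u,v) for u,v in ((345,335),(365,320),(380,320),(395,335),(350,325),(385,345))])
print("finger",[at(u,v) for v in (335,345,352,358,364) for u in (304,316)])
E
```

```text
t 4.9667 [581.89  14.54  62.63] loc [ 0.34 34.17] jaw deg 56.02 zaxis tilt [ 0.034  0.006 -0.999] F [-2.85  0.58  5.75] w 51.53792668028004 qd 0.004
{'centre': [332.2, 244.8], 'p': 0.81}
{'centre': [312.3, 262.9], 'p': 0.67}
{'centre': [338.7, 224.1], 'p': 0.59}
{'centre': [271.2, 188.3], 'p': 0.48}
diff in sleeve area 2.491388888888889
pedal ['-21,74,51', '-15,71,52', '-10,59,59', '-23,62,50', '-17,58,52', '-18,43,54', '-12,44,53']
sleeve ['16,-17,91', '28,-8,94', '36,-6,91', '42,-16,88', '20,-8,91', '35,-26,89']
finger ['-4,-9,87', '3,-1,82', '-4,-10,82', '2,-4,78', '-4,-9,77', '2,-7,75', '-4,-7,72', '2,-6,70', '-4,-7,68', '2,-3,65']
```

View pics/side4.png

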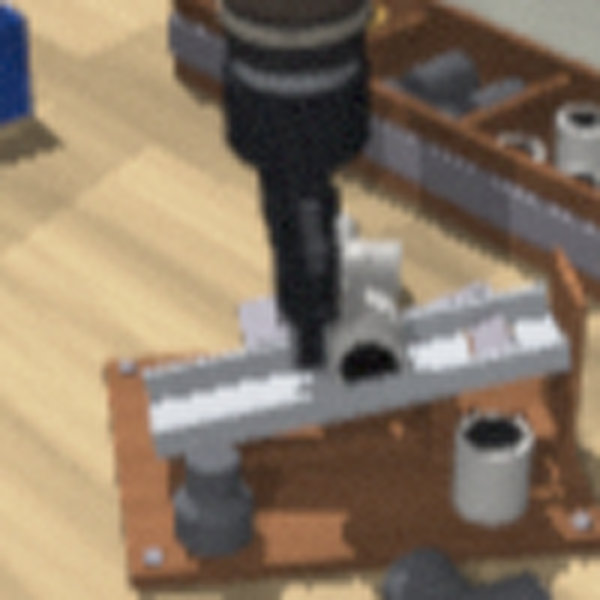

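```bash
python3 -c "
from h import *
print(r.hand_in())"; python3 st.py
```

```text
the job is handed in; nothing more can be done
None
the job is handed in; nothing more can be done
```

The job is handed in, with the sleeve trapped on the chute and the pedal held down; no verdict was reported. I put one finger over the pedal and the other in the chute at about x = 0, then pressed straight down. The sleeve popped out, rolled down and stopped against the chute finger.

My last checks before handing in:
- **Pedal:** about 0.25 rad down by the camera depth, with roughly 6 N upward at the wrist. The wrist reading does not separate the two fingers' forces.
- **Sleeve:** centre about 29 mm in x and 74 mm in z in the dispenser's frame, resting visibly against the finger. Two pictures 0.6 s apart showed no movement. I judged contact from the picture and did not measure that force.
- **Other things:** I never approached the bystanders, and those visible in the last close-up looked unmoved. I did not measure their positions again.

Three things did not go quite as expected:
- **Finder:** the networks reported look-alikes above the true sleeve, so I located it from the pictures and depth.
- **Tool tilt:** the tool drifted to about 0.03 rad off vertical during the moves, and I left it because it did no harm.
- **Depth fit:** the overlay drawn from my fit of the dispenser looked a few millimetres off at the chute. Profile checks in the top picture then agreed to about 1–2 mm.

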